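Make up two breakfast sets at the pottery packing table

ROBOT

A 6-joint arm with a two-finger parallel gripper is mounted at the origin on the work surface. World frame = base frame: x ahead of the robot, y to its left, z up, the work surface at z = 0. Lengths are in mm, angles in rad, forces in N, time in s.
With the tool pointing down it reaches from about 350 to 775 mm from the base axis. Payload 7.3 kg.
Tool frame: the origin (TCP) lies midway between the tips of the shut fingers; the grasp point (between the pads) lies 19 mm behind it; z points along the fingers, y is the line along which they close (so a half turn about z gives the same grasp; the last joint's range is limited). The gripper opens to 92 mm and grips with 3 to 60 N. Pads are 19 mm wide; open, the fingers measure 130 mm over their backs; the gripper's body (75 mm by 190 mm) begins 47 mm behind the grasp point.
Start: joints at [-1.464, 0.342, 1.524, -0, 1.275, -0.146], TCP at [131.333, -508.327, 226.741] pointing down, gripper open.
Joint ranges: [-2.53, 2.53], [-0.77, 2.02], [0.04, 2.7], [-1, 4.14], [0.28, 2.66], [-3.11, 3.11]. Speed limits (rad/s): [2.57, 2.57, 3.14, 3.14, 3.14, 3.14].

INTERFACE

Orientations are given as a unit quaternion [w, x, y, z].
In Python, from station import arm gives the robot as it stands. The module is installed in compiled form; this text tells all that it offers.
- The arm moves only by the shell command python3 -m inch 'ROWS'. ROWS is JSON, a list of rows, each an object with "hand": the opening, from -1 (shut) to 1 (fully open); "xyz": the shift along the tool's x, y, z scaled (see below), a list of three; "rot": the turn, a rotation vector about the tool's x, y, z scaled (see below), a list of three. A call has 1 to 8 rows; each row shifts and turns the commanded pose from where the row before left it, along the tool's axes as they then stand; what a row does not reach is not made up. The controller multiplies each number of a shift by 50 mm and each number of a turn by 5 degrees. A row lasts 1/10 s, in which the tool goes at most 50 mm and 8.59 degrees, less where a joint would pass 70% of its speed; a pose out of reach is approached as far as the arm can. A call with a number of a shift or a turn outside -1 to 1 is refused whole. A call with a gripper value outside its range is refused whole. The fingers move at their own pace and stop on an object; the grip force is fixed at half the most. Time passes only in rows, so rows that do not move let the fingers close. It gives the time, the measured TCP pose, the force, the opening and the grip force at its end, in the units of the state.
- arm.get_state(): the state, without advancing time (a new reading comes with each control period).
- arm.grab_frame(name): name is "scene" or "top" or "wrist"; returns a dict with "image" (384x512x3 uint8, red, green, blue), "z_map" (384x512 float32, mm along the optical axis (not along the pixel's ray), 0 where there is no reading), "vfov" (degrees; the focal length in pixels is half the picture's height over the tangent of half this angle, whatever the lens; pixels are square), "cx", "cy" (the principal point, pixels), "R" (3x3) and "t" (3): a world point X has camera coordinates R X + t; the wrist camera has in their place "mount" (4x4, takes a point from camera to tool coordinates, whose origin is the TCP and whose axes are the flange's). Camera axes: x right, y down, z forward; pixel columns grow to the right and rows downward; lengths in mm; the calibration is good to about 2 mm. A picture is of the moment at which its call begins: read the wrist's pose just before it.
- arm.sign_off(): hands the job in; it is judged then, once.
The state is a dict: "time_s": time; "joint_pos": joint angles; "qvel": joint speeds; "joint_efforts": joint torques, N m; "tool_pos": TCP position; "tcp_rot": TCP orientation; "ft_force": force on the tool from outside, world axes, zero at the start; "moment": the same for the moment, N m; "gripper_width": finger opening in mm; "finger_force": force on a finger pad.
Only numpy, scipy, OpenCV 4.12 (cv2) and the standard library are available. Lean on these libraries where they do the work, as an engineer would, in place of code of your own. Each camera call takes 0.05 s, during which the arm holds its last target. There are 200 camera calls.

TASK

Make up the two sets from the stock between the trays: on the dark tray, stand the navy cup on the blue disc and the white sugar pot on the white disc, with its lid properly seated on it; on the pale tray, stand the green cup on the green disc and the yellow milk jug on the yellow disc. Centre each piece on its disc as well as you can by eye, upright, and set it down gently rather than dropping it. Leave the pink cup and the upside-down grey cup where they are.

Things in the scene. Friction and masses are not known exactly. Their poses are not given: they have to be found in the camera images.
- tray_dark: Fixed dark brown wooden tray, 140 mm along its x, 230 mm along its y; floor's upper face 8 mm above the table, rim 6 mm thick, 20 mm high. Origin: middle of its underside, z up. On its floor two flat discs 70 mm across: a blue one centred at y = +55 mm, a white one at y = -55 mm in the tray's frame (x = 0). Left or right of the stock, turned by up to 0.3 rad.
- tray_pale: Fixed pale wooden tray, 140 mm along its x, 230 mm along its y; floor's upper face 8 mm above the table, rim 6 mm thick, 20 mm high. Origin: middle of its underside, z up. On its floor two flat discs 70 mm across: a green one centred at y = +55 mm, a yellow one at y = -55 mm in the tray's frame (x = 0). Left or right of the stock, turned by up to 0.3 rad.
- cup_navy: Loose navy blue cup without handle, standing upright on the table, open at the top: 56 mm across with straight sides above a narrower foot (41 mm, widening over the lowest 16 mm), 60 mm high, wall 4 mm, 0.1 to 0.2 kg. Origin: centre of its underside, z up.
- cup_green: Loose pale green cup without handle, standing upright, open at the top: 60 mm across with straight sides above a narrower foot (44 mm, widening over the lowest 16 mm), 52 mm high, wall 4 mm, 0.1 to 0.2 kg. Origin: centre of its underside, z up.
- pot: Loose white sugar pot, a plain straight open cylinder standing upright: 58 mm across outside, mouth 50 mm across, 50 mm high, 0.13 to 0.25 kg. It starts without its lid. Origin: centre of its underside, z up.
- lid: Loose white lid of the pot, right way up: a plug 36 mm across, 6 mm high, that drops into the pot's mouth; above it a flange 66 mm across, 5 mm thick, that rests on the pot's rim; on top a brown cylindrical knob 18 mm across, from 11 to 29 mm above the origin. Origin: centre of the plug's underside, z up; 44 mm above the pot's origin when seated. 0.045 to 0.08 kg.
- jug: Loose yellow milk jug standing upright, open at the top: round straight body 54 mm across, 58 mm high, with a handle on its +y side (reaching 48 mm from the axis) and a small lip on its -y side (reaching 36 mm); grip it across its x. It starts turned by up to 0.7 rad. 0.13 to 0.25 kg. Origin: centre of the body's underside, z up.
- cup_pink: Loose pink cup, upright, 56 mm across, 60 mm high, same shape as the navy one. Belongs to no kit; to be left where it stands. Origin: centre of its underside, z up.
- cup_grey: Loose dark grey cup standing mouth down with its tan foot on top: 56 mm across up to 44 mm, narrowing to 42 mm at its top, 60 mm high. Belongs to no kit; to be left where it stands. Origin: centre of its face on the table, z up.
Things that resemble listed ones, but are neither listed nor needed, are in the scene too. Leave any red look-alike of the pot alone.

How it is judged (in metres and radians):
At the end, for the whole second after the job is handed in: Each cup, the pot and the jug stands upright (0.12 rad) on its tray's floor, within 15 mm of its disc's centre along tray x and y; the lid sits level on the pot, within 10 mm of its axis; all released and at rest; pink and grey cups upright within 25 mm of where they stood (x of cup_navy in the frame of tray_dark between -0.015 and 0.015 m and y of cup_navy in the frame of tray_dark between 0.04 and 0.07 m and z of cup_navy in the frame of tray_dark between 0.004 and 0.014 m and angle between each of cup_navy, pot, cup_green, jug, lid, cup_pink, cup_grey's own z axis and vertical below 0.12 rad and x of pot in the frame of tray_dark between -0.015 and 0.015 m and y of pot in the frame of tray_dark between -0.07 and -0.04 m and z of pot in the frame of tray_dark between 0.004 and 0.014 m and x of cup_green in the frame of tray_pale between -0.015 and 0.015 m and y of cup_green in the frame of tray_pale between 0.04 and 0.07 m and z of cup_green in the frame of tray_pale between 0.004 and 0.014 m and x of jug in the frame of tray_pale between -0.015 and 0.015 m and y of jug in the frame of tray_pale between -0.07 and -0.04 m and z of jug in the frame of tray_pale between 0.004 and 0.014 m and horizontal distance between lid and pot below 0.01 m and z of lid in the frame of pot between 0.038 and 0.05 m and linear speed of each of cup_navy, pot, cup_green, jug, lid below 0.02 m/s and angular speed of each of cup_navy, pot, cup_green, jug, lid below 0.2 rad/s and contact force between each of cup_navy, pot, cup_green, jug, lid and the fingers below 0.1 N and distance of each of cup_pink, cup_grey from where it was at the start of the episode below 0.025 m); the robot touches nothing.
It fails at once if a piece of stoneware is dropped or thrown (faster than 0.7 m/s with no finger on it) ((linear speed of cup_navy above 0.7 m/s and contact force between cup_navy and the fingers below 0.05 N) or (linear speed of pot above 0.7 m/s and contact force between pot and the fingers below 0.05 N) or (linear speed of cup_green above 0.7 m/s and contact force between cup_green and the fingers below 0.05 N) or (linear speed of jug above 0.7 m/s and contact force between jug and the fingers below 0.05 N) or (linear speed of lid above 0.7 m/s and contact force between lid and the fingers below 0.05 N)).
It fails at once if the pink or the grey cup is moved by more than 25 mm or knocked over (distance of any of cup_pink, cup_grey from where it was at the start of the episode above 0.025 m or angle between any of cup_pink, cup_grey's own z axis and vertical above 0.3 rad).
It also fails if it takes over 120 s, if anything falls off the work surface, if the arm or the gripper's body presses on something with over 40 N, if the wrist force passes 120 N, or if a joint passes its speed limit or range.

## Working session

There is one attempt and no reset: what is moved stays moved. The work goes in short steps, Python scripts to look and compute and a shell command to move; the robot and the scene stay as the last step left them, time stands still between calls to the robot, and variables do not carry over. Pictures are saved under pics/ and viewed, at most 14 in all, crops included, and the job is handed in when it is done.

```bash
mkdir -p pics; cat > h.py <<'E'
import numpy as np, cv2
from station import arm
from scipy.spatial.transform import Rotation as Ro
def pts(f):
    z=f["z_map"].astype(float); h,w=z.shape
    fl=h/2/np.tan(np.radians(f["vfov"])/2)
    u,v=np.meshgrid(np.arange(w),np.arange(h))
    P=np.stack([(u-f["cx"])*z/fl,(v-f["cy"])*z/fl,z],-1)
    if "R" in f: P=(P-f["t"])@np.array(f["R"])
    P[z==0]=np.nan
    return P
def save(f,n,s=1.5,box=None):
    im=f["image"][...,::-1]
    if box: im=im[box[1]:box[3],box[0]:box[2]]
    cv2.imwrite("pics/"+n,cv2.resize(im,None,fx=s,fy=s,interpolation=cv2.INTER_CUBIC))
E
python3 - <<'E'
from h import *
s=arm.get_state();print(s)
for n in("top","scene"):
    f=arm.grab_frame(n);save(f,n+".png");np.savez(n+".npz",**f)
    print(n,f["vfov"],f["cx"],f["cy"],f["t"])
E
```

```text
{'time_s': 0.0, 'joint_pos': array([-1.46401251e+00,  3.42734837e-01,  1.52505986e+00,  6.79651471e-06,
        1.27537519e+00, -1.46020310e-01]), 'qvel': array([-0.0007606 , -0.00052332,  0.00211338,  0.00024198, -0.00163964,
       -0.00097194]), 'joint_efforts': array([-1.74886478e-03, -4.31247389e+01, -2.44218242e+01,  7.16342381e-02,
        5.59303060e-02, -1.20354375e-04]), 'tool_pos': array([ 131.2809832 , -507.88735747,  226.0237192 ]), 'tcp_rot': array([-7.88403862e-04,  9.92021706e-01,  1.26064714e-01,  1.87199721e-05]), 'ft_force': array([ 1.09066996, -0.29836176, -0.20391099]), 'moment': array([-0.07251226, -0.04520273,  0.02251303]), 'finger_force': 0.0, 'gripper_width': 91.87635968786383}
top 48.55464853120256 251.1731427929539 185.82253884346864 [ -11.62538234  559.74610787 1128.15229043]
scene 48.91967354287026 259.94685833582986 186.1566010295177 [-423.30586678 -258.11958292 1298.43400332]
```

View pics/top.png

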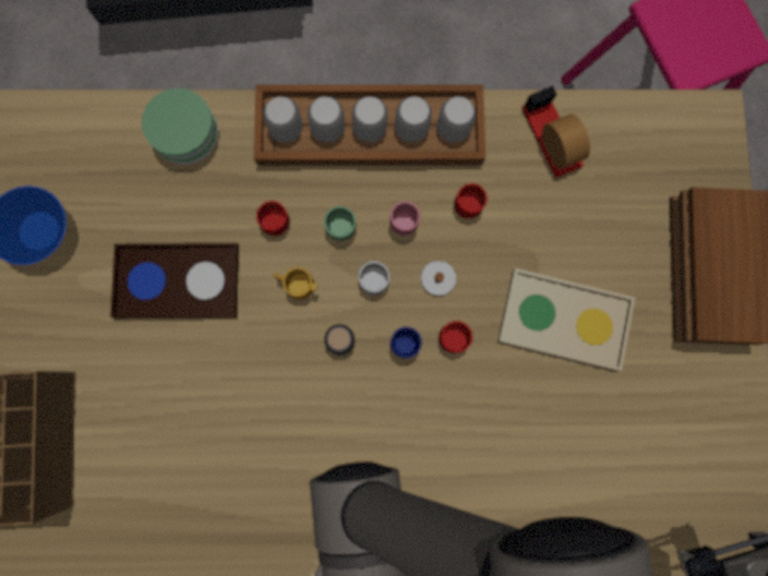

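View pics/scene.png

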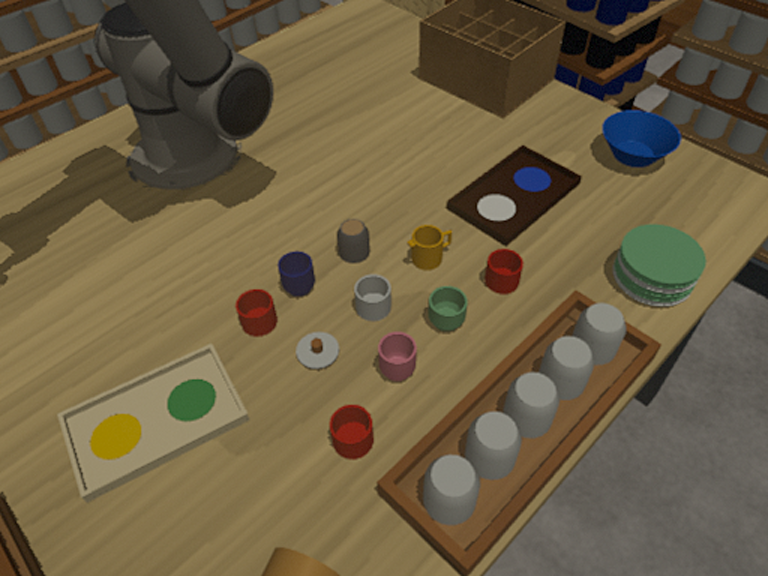

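Top view (1.5× pixels): the dark tray is at (175,281), blue disc (147,281) and white disc (205,281). The pale tray is at (566,320), green disc (537,312) and yellow disc (594,327). Stock: navy (405,343), green cup (340,223), pot (374,278), lid (439,278), jug (298,284), pink (404,217), grey (339,339).

Candidates that could be confused:
- **Pot:** the white open cylinder at (374,278), versus red look-alikes at (272,218), (470,200) and (455,338). The white one fits.
- **Navy cup:** (405,343) is the only one.
- **Green cup:** (340,223). The green stack at (180,125) is plates.

Next I'll measure these and enlarge a crop to confirm.

```bash
python3 - <<'E'
from h import *
from scipy.optimize import least_squares
f=dict(np.load("top.npz")); P=pts(f); im=f["image"]
save(f,"crop.png",3,(150,110,400,260))
print("table z",np.nanmedian(P[250:270,100:180,2]))
seeds=dict(navy=(270,229,60),green=(227,149,52),pot=(249,185,50),lid=(292,186,11),jug=(199,189,58),pink=(270,145,60),grey=(226,226,44),redA=(303,225,50),redB=(314,134,50),redC=(181,145,50))
for n,(u,v,hh) in seeds.items():
    Q=P[v-22:v+23,u-22:u+23].reshape(-1,3)
    c0=P[v,u]
    Q=Q[np.hypot(*(Q[:,:2]-c0[:2]).T)<50]
    q=Q[(Q[:,2]>hh-8)]
    (cx,cy),r=cv2.minEnclosingCircle(q[:,:2].astype(np.float32))
    print(n,len(q),"top",round(np.nanmax(Q[:,2])),"bb",q[:,:2].min(0).round(),q[:,:2].max(0).round(),"circ",round(cx),round(cy),round(r,1))
hsv=cv2.cvtColor(im,cv2.COLOR_RGB2HSV)
for n,(u,v) in dict(blue=(98,187),white=(137,187),green=(358,208),yellow=(396,218)).items():
    m=(np.abs(im.astype(int)-im[v,u].astype(int)).sum(-1)<60)
    _,l=cv2.connectedComponents(m.astype(np.uint8)); q=P[l==l[v,u]]; q=q[~np.isnan(q[:,0])]
    print(n,len(q),q.mean(0).round(1),np.ptp(q,axis=0).round(1))
# jug handle direction
m=(np.abs(hsv[...,0].astype(int)-23)<7)&(hsv[...,1]>150)
_,l=cv2.connectedComponents(m.astype(np.uint8)); q=P[l==l[189,193]] if m[189,193] else P[170:205,180:215][m[170:205,180:215]]
q=q[q[:,2]>15]
print("jug",len(q),q.min(0).round(),q.max(0).round()); print(q[q[:,1].argmax()].round(),q[q[:,1].argmin()].round())
E
```

```text
table z 0.49602924728336917
navy 95 top 67 bb [419. -93.] [472. -39.] circ 445 -66 27.9
green 116 top 58 bb [638.  24.] [696.  83.] circ 667 54 30.4
pot 101 top 55 bb [536. -36.] [592.  19.] circ 564 -9 28.7
lid 532 top 35 bb [ 513. -177.] [608. -80.] circ 561 -128 49.6
jug 126 top 63 bb [527.  95.] [580. 172.] circ 556 133 40.0
pink 109 top 66 bb [647. -94.] [703. -39.] circ 675 -67 28.0
grey 332 top 68 bb [425.  27.] [477.  82.] circ 451 54 27.8
redA 109 top 56 bb [ 427. -186.] [ 484. -129.] circ 455 -157 28.8
redB 117 top 57 bb [ 683. -219.] [ 740. -163.] circ 712 -192 29.6
redC 117 top 57 bb [651. 152.] [708. 207.] circ 679 179 29.4
blue 480 [563.8 419.1   8.9] [69.1 69.6 12.3]
white 436 [563.8 309.1   9.3] [65.7 65.3 13.4]
green 418 [ 500.3 -314.8   10. ] [63.1 66.2 13.2]
yellow 514 [ 473.6 -421.3   10.1] [70.7 70.3 14.3]
jug 169 [527. 100.  15.] [578. 172.  62.]
[567. 172.  53.] [543. 100.  62.]
```

View pics/crop.png

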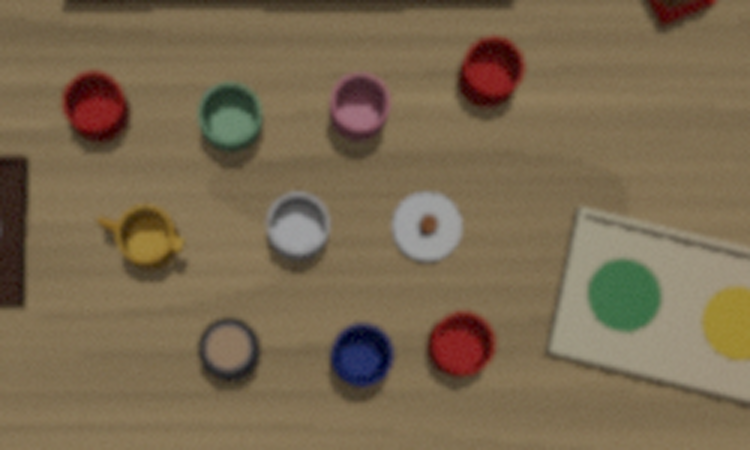

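The crop confirms it: white open pot at (298,225), navy cup (362,355), green cup (230,117), lid (427,227) and jug (147,236) with its handle to the left. The red ones stay untouched. Sizes match the description. I'll grip along world x (yaw 90°), which also keeps the fingers clear of the red cup beside the navy one.

```bash
python3 -m inch '[{"hand":1,"xyz":[0,0,0],"rot":[0,0,-1]},{"hand":1,"xyz":[0,0,0],"rot":[0,0,-1]},{"hand":1,"xyz":[0,0,0],"rot":[0,0,-1]},{"hand":1,"xyz":[0,0,0],"rot":[0,0,-1]},{"hand":1,"xyz":[0,0,0],"rot":[0,0,-1]},{"hand":1,"xyz":[0,0,0],"rot":[0,0,-1]},{"hand":1,"xyz":[0,0,0],"rot":[0,0,-1]},{"hand":1,"xyz":[0,0,0],"rot":[0,0,-1]}]'; python3 -m inch '[{"hand":1,"xyz":[0,0,0],"rot":[0,0,-1]},{"hand":1,"xyz":[0,0,0],"rot":[0,0,-1]},{"hand":1,"xyz":[0,0,0],"rot":[0,0,-1]},{"hand":1,"xyz":[0,0,0],"rot":[0,0,-1]},{"hand":1,"xyz":[0,0,0],"rot":[0,0,-1]},{"hand":1,"xyz":[0,0,0],"rot":[0,0,-1]},{"hand":1,"xyz":[0,0,0],"rot":[0,0,-1]},{"hand":1,"xyz":[0,0,0],"rot":[0,0,0]}]'
python3 - <<'E'
from h import *
f=dict(np.load("top.npz")); P=pts(f); im=f["image"].astype(int)
# lid: bright, low; jug: body circle by distance-transform on yellow mask; tray corners
w=(im.min(-1)>110)&(np.ptp(im,axis=-1)<40); 
_,l=cv2.connectedComponents(w.astype(np.uint8)); q=P[l==l[180,288]]
print("lid",len(q),q.min(0).round(),q.max(0).round(), ((q.min(0)+q.max(0))/2).round())
k=P[180:192,286:300].reshape(-1,3);k=k[k[:,2]>22];print("knob",len(k),k.mean(0).round())
hsv=cv2.cvtColor(f["image"],cv2.COLOR_RGB2HSV)
Q=P[165:212,178:220].reshape(-1,3);Q=Q[Q[:,2]>50]
from scipy.optimize import least_squares
r=least_squares(lambda c:np.hypot(Q[:,0]-c[0],Q[:,1]-c[1])-25,[554,131],loss="soft_l1",f_scale=2)
print("jug",r.x.round(1), np.percentile(np.hypot(*(Q[:,:2]-r.x).T),[10,50,90]))
E
```

```text
time_s: 0.9
tool_pos: [131.3, -508.1, 226.3]
tcp_rot: [-0.0, 0.888, 0.459, 0.0]
ft_force: [0.2, 0.4, -0.2]
gripper_width: 91.6
finger_force: 0.0
time_s: 1.7
tool_pos: [131.3, -508.1, 226.4]
tcp_rot: [-0.0, 0.71, 0.704, 0.0]
ft_force: [0.7, 0.1, -0.2]
gripper_width: 91.6
finger_force: 0.0
lid 398 [ 535. -162.   -0.] [599. -99.  35.] [ 567. -130.   17.]
knob 33 [ 567. -131.   29.]
jug [553.9 128.7] [23.0920839  25.27325683 31.6058886 ]
```

```bash
python3 -m inch '[{"hand":1,"xyz":[0.8,0.57,0],"rot":[0,0,0]},{"hand":1,"xyz":[0.8,0.57,0],"rot":[0,0,0]},{"hand":1,"xyz":[0.8,0.57,0],"rot":[0,0,0]},{"hand":1,"xyz":[0.8,0.57,0],"rot":[0,0,0]},{"hand":1,"xyz":[0.8,0.57,0],"rot":[0,0,0]},{"hand":1,"xyz":[0.8,0.57,0],"rot":[0,0,0]},{"hand":1,"xyz":[0.8,0.57,0],"rot":[0,0,0]},{"hand":1,"xyz":[0.8,0.57,0],"rot":[0,0,0]}]'; python3 -m inch '[{"hand":1,"xyz":[0.8,0.57,0.3],"rot":[0,0,0]},{"hand":1,"xyz":[0.8,0.57,0.3],"rot":[0,0,0]},{"hand":1,"xyz":[0.8,0.57,0.3],"rot":[0,0,0]},{"hand":1,"xyz":[0,0,0],"rot":[0,0,0]},{"hand":1,"xyz":[0,0,0],"rot":[0,0,0]}]'
python3 - <<'E'
from h import *
s=arm.get_state();f=arm.grab_frame("wrist");save(f,"w1.png",1.0);np.savez("w1.npz",**f)
print(s["tool_pos"].round(1),s["tcp_rot"].round(4),f["mount"])
E
```

```text
time_s: 2.5
tool_pos: [362.9, -188.6, 226.8]
tcp_rot: [0.0, 0.711, 0.703, -0.0]
ft_force: [0.6, -0.2, 0.3]
gripper_width: 91.7
finger_force: 0.0
time_s: 3.0
tool_pos: [446.4, -73.3, 182.3]
tcp_rot: [-0.001, 0.71, 0.704, -0.001]
ft_force: [-0.4, -0.6, -0.4]
gripper_width: 91.8
finger_force: 0.0
[446.4 -73.3 182.3] [-6.000e-04  7.098e-01  7.044e-01 -5.000e-04] [[ 5.10427682e-04 -9.58269150e-01 -2.85867059e-01  7.59779760e+01]
 [ 9.99999829e-01  5.70640595e-04 -1.27330805e-04  9.92593969e-01]
 [ 2.85144531e-04 -2.85866945e-01  9.58269278e-01 -1.56809770e+02]
 [ 0.00000000e+00  0.00000000e+00  0.00000000e+00  1.00000000e+00]]
```

View pics/w1.png

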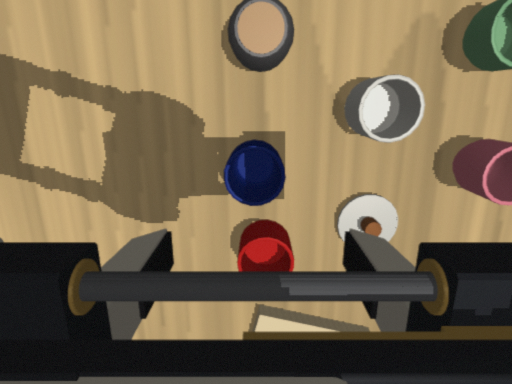

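The wrist view shows the navy cup at (255,172), pot (385,108), lid (368,220), red cup (265,250) and grey cup (261,32). I'll cross-check against the top-camera positions.

```bash
cat >> h.py <<'E'
def wpts(f,s):
    C=pts(f); M=np.array(f["mount"]); T=C@M[:3,:3].T+M[:3,3]
    q=s["tcp_rot"]; return Ro.from_quat([q[1],q[2],q[3],q[0]]).apply(T.reshape(-1,3)).reshape(T.shape)+s["tool_pos"]
def circ(P,c,zlo,zhi,R):
    Q=P.reshape(-1,3); Q=Q[(Q[:,2]>zlo)&(Q[:,2]<zhi)&(np.hypot(Q[:,0]-c[0],Q[:,1]-c[1])<R+12)]
    (x,y),r=cv2.minEnclosingCircle(Q[:,:2].astype(np.float32)); return len(Q),round(x,1),round(y,1),round(r,1),((Q.min(0)+Q.max(0))/2).round(1)
E
python3 - <<'E'
from h import *
s=arm.get_state();f=dict(np.load("w1.npz"));P=wpts(f,s)
print(np.nanmedian(P[20:40,150:200,2]))
print("navy",circ(P,(445,-66),54,66,28));print("pot",circ(P,(564,-9),44,56,29));print("lid",circ(P,(567,-130),6,16,33));print("knob",circ(P,(567,-131),22,35,9));print("grey",circ(P,(451,54),30,50,28))
E
```

```text
-0.9857959467442754
navy (887, 443.7, -65.8, 27.9, array([443.3, -65.6,  57.5]))
pot (1134, 563.3, -8.8, 29.1, array([563.3,  -9.1,  47.8]))
lid (1788, 566.4, -130.9, 33.2, array([ 566.3, -125.2,   10.9]))
knob (219, 566.0, -130.8, 8.9, array([ 566. , -129.7,   26.4]))
grey (618, 450.2, 54.0, 27.9, array([450.2,  51.6,  40. ]))
```

```bash
python3 -m inch '[{"hand":1,"xyz":[0.15,-0.04,0],"rot":[0,0,0]},{"hand":1,"xyz":[0,0,0.7],"rot":[0,0,0]},{"hand":1,"xyz":[0,0,0.7],"rot":[0,0,0]},{"hand":1,"xyz":[0,0,0.7],"rot":[0,0,0]},{"hand":1,"xyz":[0,0,0.6],"rot":[0,0,0]},{"hand":1,"xyz":[0,0,0.5],"rot":[0,0,0]},{"hand":1,"xyz":[0,0,0],"rot":[0,0,0]},{"hand":1,"xyz":[0,0,0],"rot":[0,0,0]}]'
```

```text
time_s: 3.85
tool_pos: [444.5, -67.5, 23.6]
tcp_rot: [0.0, 0.711, 0.703, -0.0]
ft_force: [0.2, 0.7, 0.7]
gripper_width: 91.9
finger_force: 0.0
```

```bash
python3 -m inch '[{"hand":-1,"xyz":[0,0,0],"rot":[0,0,0]},{"hand":-1,"xyz":[0,0,0],"rot":[0,0,0]},{"hand":-1,"xyz":[0,0,0],"rot":[0,0,0]},{"hand":-1,"xyz":[0,0,0],"rot":[0,0,0]},{"hand":-1,"xyz":[0,0,0],"rot":[0,0,0]},{"hand":-1,"xyz":[0,0,-0.2],"rot":[0,0,0]},{"hand":-1,"xyz":[0,0,-0.5],"rot":[0,0,0]},{"hand":-1,"xyz":[0,0,0],"rot":[0,0,0]}]'
```

```text
time_s: 4.65
tool_pos: [446.3, -67.3, 60.3]
tcp_rot: [0.002, 0.71, 0.704, 0.001]
ft_force: [0.8, 0.3, -1.5]
gripper_width: 54.8
finger_force: 29.9
```

```bash
python3 -m inch '[{"hand":-1,"xyz":[0,0,-0.7],"rot":[0,0,0]},{"hand":-1,"xyz":[0.3,0.07,-0.6],"rot":[0,0,0]},{"hand":-1,"xyz":[0.7,0.17,0],"rot":[0,0,0]},{"hand":-1,"xyz":[0.8,0.2,0],"rot":[0,0,0]},{"hand":-1,"xyz":[0.8,0.2,0],"rot":[0,0,0]},{"hand":-1,"xyz":[0.8,0.2,0],"rot":[0,0,0]},{"hand":-1,"xyz":[0.8,0.2,0],"rot":[0,0,0]},{"hand":-1,"xyz":[0.8,0.2,0],"rot":[0,0,0]}]';  python3 -m inch '[{"hand":-1,"xyz":[0.8,0.2,0],"rot":[0,0,0]},{"hand":-1,"xyz":[0.8,0.2,0],"rot":[0,0,0]},{"hand":-1,"xyz":[0.8,0.2,0],"rot":[0,0,0]},{"hand":-1,"xyz":[0.8,0.2,0],"rot":[0,0,0]},{"hand":-1,"xyz":[0.8,0.2,0],"rot":[0,0,0]},{"hand":-1,"xyz":[0.5,0.1,0],"rot":[0,0,0]},{"hand":-1,"xyz":[0,0,0],"rot":[0,0,0]},{"hand":-1,"xyz":[0,0,0],"rot":[0,0,0]}]'
```

```text
time_s: 5.45
tool_pos: [508.6, 184.4, 122.3]
tcp_rot: [-0.0, 0.71, 0.704, -0.0]
ft_force: [1.1, 0.2, -1.2]
gripper_width: 54.6
finger_force: 29.9
time_s: 6.25
tool_pos: [565.1, 407.0, 121.4]
tcp_rot: [-0.0, 0.71, 0.704, -0.001]
ft_force: [-0.2, -0.1, -0.3]
gripper_width: 54.5
finger_force: 29.9
```

```bash
python3 -m inch '[{"hand":-1,"xyz":[0.21,-0.03,0],"rot":[0,0,0]},{"hand":-1,"xyz":[0,0,0.6],"rot":[0,0,0]},{"hand":-1,"xyz":[0,0,0.6],"rot":[0,0,0]},{"hand":-1,"xyz":[0,0,0.35],"rot":[0,0,0]},{"hand":-1,"xyz":[0,0,0.1],"rot":[0,0,0]},{"hand":-1,"xyz":[0,0,0.06],"rot":[0,0,0]},{"hand":-1,"xyz":[0,0,0],"rot":[0,0,0]},{"hand":-1,"xyz":[0,0,0],"rot":[0,0,0]}]'
```

```text
time_s: 7.05
tool_pos: [565.2, 418.0, 38.9]
tcp_rot: [0.0, 0.71, 0.704, 0.001]
ft_force: [-0.3, 0.2, -2.5]
gripper_width: 54.8
finger_force: 29.9
```

```bash
python3 -m inch '[{"hand":-1,"xyz":[0,0,0.05],"rot":[0,0,0]},{"hand":-1,"xyz":[0,0,0.05],"rot":[0,0,0]},{"hand":-1,"xyz":[0,0,0.03],"rot":[0,0,0]},{"hand":-1,"xyz":[0,0,0.01],"rot":[0,0,0]},{"hand":-1,"xyz":[0,0,0],"rot":[0,0,0]}]'
```

```text
time_s: 7.55
tool_pos: [564.5, 417.7, 31.7]
tcp_rot: [0.0, 0.71, 0.704, 0.0]
ft_force: [-2.0, -1.0, 5.4]
gripper_width: 54.3
finger_force: 29.9
```

```bash
python3 -m inch '[{"hand":1,"xyz":[0,0,0],"rot":[0,0,0]},{"hand":1,"xyz":[0,0,0],"rot":[0,0,0]},{"hand":1,"xyz":[0,0,0],"rot":[0,0,0]},{"hand":1,"xyz":[0,0,-0.3],"rot":[0,0,0]},{"hand":1,"xyz":[0,0,-0.7],"rot":[0,0,0]},{"hand":1,"xyz":[0,0,-0.8],"rot":[0,0,0]},{"hand":1,"xyz":[-0.3,0,-0.4],"rot":[0,0,0]},{"hand":1,"xyz":[-0.8,0,0],"rot":[0,0,0]}]';  python3 -m inch '[{"hand":1,"xyz":[-0.8,0,0],"rot":[0,0,0]},{"hand":1,"xyz":[-0.8,0,0],"rot":[0,0,0]},{"hand":1,"xyz":[-0.8,0,0],"rot":[0,0,0]},{"hand":1,"xyz":[-0.8,0,0],"rot":[0,0,0]},{"hand":1,"xyz":[-0.8,0,0],"rot":[0,0,0]},{"hand":1,"xyz":[-0.8,0,0],"rot":[0,0,0]},{"hand":1,"xyz":[-0.8,0,0],"rot":[0,0,0]},{"hand":1,"xyz":[-0.8,0,0],"rot":[0,0,0]}]'; python3 -m inch '[{"hand":1,"xyz":[-0.8,0,0],"rot":[0,0,0]},{"hand":1,"xyz":[-0.3,0,0],"rot":[0,0,0]},{"hand":1,"xyz":[0,0,0],"rot":[0,0,0]},{"hand":1,"xyz":[0,0,0],"rot":[0,0,0]}]'
```

```text
time_s: 8.35
tool_pos: [565.6, 365.8, 145.9]
tcp_rot: [0.001, 0.709, 0.705, 0.005]
ft_force: [1.0, -0.4, -0.3]
gripper_width: 91.9
finger_force: 0.0
time_s: 9.15
tool_pos: [561.2, 41.1, 141.7]
tcp_rot: [0.001, 0.71, 0.704, 0.001]
ft_force: [1.1, 0.6, 0.5]
gripper_width: 91.8
finger_force: 0.0
time_s: 9.55
tool_pos: [560.7, -11.7, 140.9]
tcp_rot: [0.0, 0.71, 0.704, 0.0]
ft_force: [-0.2, -0.4, -0.2]
gripper_width: 91.9
finger_force: 0.0
```

```bash
python3 -m inch '[{"hand":1,"xyz":[0.05,0.06,0],"rot":[0,0,0]},{"hand":1,"xyz":[0,0,0.7],"rot":[0,0,0]},{"hand":1,"xyz":[0,0,0.7],"rot":[0,0,0]},{"hand":1,"xyz":[0,0,0.6],"rot":[0,0,0]},{"hand":1,"xyz":[0,0,0.4],"rot":[0,0,0]},{"hand":1,"xyz":[0,0,0.1],"rot":[0,0,0]},{"hand":1,"xyz":[0,0,0],"rot":[0,0,0]},{"hand":1,"xyz":[0,0,0],"rot":[0,0,0]}]'
```

```text
time_s: 10.35
tool_pos: [564.5, -9.3, 16.5]
tcp_rot: [0.001, 0.71, 0.704, 0.001]
ft_force: [1.2, 0.3, -0.4]
gripper_width: 92.1
finger_force: 0.0
```

```bash
python3 -m inch '[{"hand":1,"xyz":[0,0,-0.06],"rot":[0,0,0]},{"hand":1,"xyz":[0,0,0],"rot":[0,0,0]},{"hand":-1,"xyz":[0,0,0],"rot":[0,0,0]},{"hand":-1,"xyz":[0,0,0],"rot":[0,0,0]},{"hand":-1,"xyz":[0,0,0],"rot":[0,0,0]},{"hand":-1,"xyz":[0,0,0],"rot":[0,0,0]},{"hand":-1,"xyz":[0,0,0],"rot":[0,0,0]}]'; python3 -m inch '[{"hand":-1,"xyz":[0,0,-0.2],"rot":[0,0,0]},{"hand":-1,"xyz":[0,0,-0.6],"rot":[0,0,0]},{"hand":-1,"xyz":[0,0,-0.8],"rot":[0,0,0]},{"hand":-1,"xyz":[0.3,0,-0.4],"rot":[0,0,0]},{"hand":-1,"xyz":[0.8,0,0],"rot":[0,0,0]},{"hand":-1,"xyz":[0.8,0,0],"rot":[0,0,0]},{"hand":-1,"xyz":[0.8,0,0],"rot":[0,0,0]},{"hand":-1,"xyz":[0.8,0,0],"rot":[0,0,0]}]'
```

```text
time_s: 11.05
tool_pos: [563.5, -9.9, 18.3]
tcp_rot: [-0.0, 0.71, 0.704, -0.0]
ft_force: [-1.1, -0.1, 0.5]
gripper_width: 58.3
finger_force: 30.0
time_s: 11.85
tool_pos: [564.9, 166.6, 119.1]
tcp_rot: [0.0, 0.71, 0.704, 0.0]
ft_force: [0.4, 0.2, -1.3]
gripper_width: 58.2
finger_force: 30.0
```

```bash
python3 -m inch '[{"hand":-1,"xyz":[0.8,0,0],"rot":[0,0,0]},{"hand":-1,"xyz":[0.8,0,0],"rot":[0,0,0]},{"hand":-1,"xyz":[0.8,0,0],"rot":[0,0,0]},{"hand":-1,"xyz":[0.4,0,0],"rot":[0,0,0]},{"hand":-1,"xyz":[0,0,0],"rot":[0,0,0]},{"hand":-1,"xyz":[0,0,0],"rot":[0,0,0]}]'
```

```text
time_s: 12.45
tool_pos: [566.1, 305.0, 118.4]
tcp_rot: [0.0, 0.71, 0.704, -0.0]
ft_force: [-0.1, 0.1, -2.3]
gripper_width: 58.0
finger_force: 30.0
```

```bash
python3 -m inch '[{"hand":-1,"xyz":[0.07,-0.05,0],"rot":[0,0,0]},{"hand":-1,"xyz":[0,0,0.6],"rot":[0,0,0]},{"hand":-1,"xyz":[0,0,0.6],"rot":[0,0,0]},{"hand":-1,"xyz":[0,0,0.35],"rot":[0,0,0]},{"hand":-1,"xyz":[0,0,0.1],"rot":[0,0,0]},{"hand":-1,"xyz":[0,0,0.07],"rot":[0,0,0]},{"hand":-1,"xyz":[0,0,0],"rot":[0,0,0]},{"hand":-1,"xyz":[0,0,0],"rot":[0,0,0]}]'
```

```text
time_s: 13.25
tool_pos: [564.7, 308.7, 33.6]
tcp_rot: [0.0, 0.71, 0.704, 0.001]
ft_force: [0.2, 0.4, -1.4]
gripper_width: 58.0
finger_force: 30.0
```

```bash
python3 -m inch '[{"hand":-1,"xyz":[0,0,0.05],"rot":[0,0,0]},{"hand":-1,"xyz":[0,0,0.05],"rot":[0,0,0]},{"hand":-1,"xyz":[0,0,0.03],"rot":[0,0,0]},{"hand":-1,"xyz":[0,0,0.01],"rot":[0,0,0]},{"hand":-1,"xyz":[0,0,0],"rot":[0,0,0]}]'
```

```text
time_s: 13.75
tool_pos: [564.0, 308.7, 26.3]
tcp_rot: [0.0, 0.71, 0.704, 0.0]
ft_force: [-1.6, -0.6, 4.7]
gripper_width: 58.2
finger_force: 30.0
```

```bash
python3 -m inch '[{"hand":1,"xyz":[0,0,0],"rot":[0,0,0]},{"hand":1,"xyz":[0,0,0],"rot":[0,0,0]},{"hand":1,"xyz":[0,0,0],"rot":[0,0,0]},{"hand":1,"xyz":[0,0,-0.3],"rot":[0,0,0]},{"hand":1,"xyz":[0,0,-0.7],"rot":[0,0,0]},{"hand":1,"xyz":[0,0,-0.8],"rot":[0,0,0]},{"hand":1,"xyz":[-0.3,0,-0.4],"rot":[0,0,0]},{"hand":1,"xyz":[-0.8,0,0],"rot":[0,0,0]}]';  python3 -m inch '[{"hand":1,"xyz":[-0.8,0,0],"rot":[0,0,0]},{"hand":1,"xyz":[-0.8,0,0],"rot":[0,0,0]},{"hand":1,"xyz":[-0.8,0,0],"rot":[0,0,0]},{"hand":1,"xyz":[-0.8,0,0],"rot":[0,0,0]},{"hand":1,"xyz":[-0.8,0,0],"rot":[0,0,0]},{"hand":1,"xyz":[-0.8,0,0],"rot":[0,0,0]},{"hand":1,"xyz":[-0.8,0,0],"rot":[0,0,0]},{"hand":1,"xyz":[-0.8,0,0],"rot":[0,0,0]}]'; python3 -m inch '[{"hand":1,"xyz":[-0.8,0,0],"rot":[0,0,0]},{"hand":1,"xyz":[-0.5,0,0],"rot":[0,0,0]},{"hand":1,"xyz":[0,0,0],"rot":[0,0,0]},{"hand":1,"xyz":[0,0,0],"rot":[0,0,0]}]'
python3 - <<'E'
from h import *
f=arm.grab_frame("top");P=pts(f);save(f,"top2.png")
print("pot",circ(P,(564,309),50,66,29));print("navy",circ(P,(564,419),60,76,28))
im=f["image"]
E
```

```text
time_s: 14.55
tool_pos: [565.5, 256.3, 140.6]
tcp_rot: [0.002, 0.709, 0.705, 0.004]
ft_force: [0.9, -0.1, 0.3]
gripper_width: 92.0
finger_force: 0.0
time_s: 15.35
tool_pos: [560.7, -68.0, 136.7]
tcp_rot: [0.001, 0.71, 0.704, 0.0]
ft_force: [0.6, 0.9, -0.3]
gripper_width: 91.7
finger_force: 0.0
time_s: 15.75
tool_pos: [560.0, -131.5, 136.1]
tcp_rot: [0.0, 0.711, 0.703, 0.0]
ft_force: [0.5, -0.0, 0.0]
gripper_width: 91.9
finger_force: 0.0
pot (114, 565.1, 309.4, 29.2, array([565.3, 308.7,  56.4]))
navy (135, 566.0, 418.9, 28.8, array([565.4, 418.1,  67.3]))
```

View pics/top2.png

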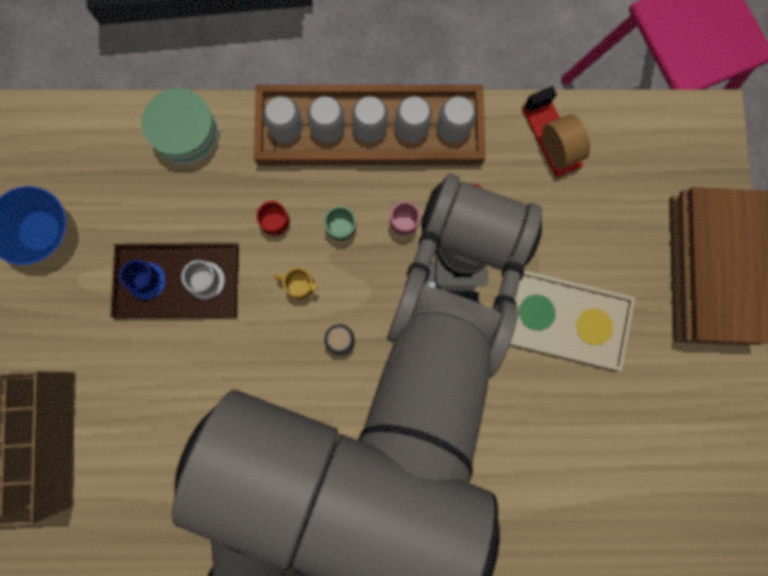

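The picture shows the navy cup on the blue disc at (143,280) and the pot on the white disc at (203,280). Both are centred to about 2 mm. The lid is next.

```bash
python3 -m inch '[{"hand":1,"xyz":[0.02,0.12,0],"rot":[0,0,0]},{"hand":0,"xyz":[0,0,0.7],"rot":[0,0,0]},{"hand":0,"xyz":[0,0,0.7],"rot":[0,0,0]},{"hand":0,"xyz":[0,0,0.6],"rot":[0,0,0]},{"hand":0,"xyz":[0,0,0.25],"rot":[0,0,0]},{"hand":0,"xyz":[0,0,0.1],"rot":[0,0,0]},{"hand":0,"xyz":[0,0,0],"rot":[0,0,0]},{"hand":0,"xyz":[0,0,0],"rot":[0,0,0]}]'
```

```text
time_s: 16.6
tool_pos: [567.1, -130.5, 19.4]
tcp_rot: [0.001, 0.71, 0.704, 0.001]
ft_force: [0.5, 0.8, 0.1]
gripper_width: 46.5
finger_force: 0.0
```

```bash
python3 -m inch '[{"hand":0,"xyz":[-0.01,-0.02,0.06],"rot":[0,0,0]},{"hand":0,"xyz":[0,0,0.04],"rot":[0,0,0]},{"hand":-1,"xyz":[0,0,0],"rot":[0,0,0]},{"hand":-1,"xyz":[0,0,0],"rot":[0,0,0]},{"hand":-1,"xyz":[0,0,0],"rot":[0,0,0]},{"hand":-1,"xyz":[0,0,0],"rot":[0,0,0]},{"hand":-1,"xyz":[0,0,0],"rot":[0,0,0]}]'
```

```text
time_s: 17.3
tool_pos: [565.1, -130.9, 13.0]
tcp_rot: [0.0, 0.71, 0.704, -0.0]
ft_force: [0.7, 0.3, 0.5]
gripper_width: 17.0
finger_force: 30.0
```

```bash
python3 -m inch '[{"hand":-1,"xyz":[0,0,-0.2],"rot":[0,0,0]},{"hand":-1,"xyz":[0,0,-0.6],"rot":[0,0,0]},{"hand":-1,"xyz":[0,0,-0.8],"rot":[0,0,0]},{"hand":-1,"xyz":[0,0,-0.8],"rot":[0,0,0]},{"hand":-1,"xyz":[0.4,0,-0.2],"rot":[0,0,0]},{"hand":-1,"xyz":[0.8,0,0],"rot":[0,0,0]},{"hand":-1,"xyz":[0.8,0,0],"rot":[0,0,0]},{"hand":-1,"xyz":[0.8,0,0],"rot":[0,0,0]}]'; python3 -m inch '[{"hand":-1,"xyz":[0.8,0,0],"rot":[0,0,0]},{"hand":-1,"xyz":[0.8,0,0],"rot":[0,0,0]},{"hand":-1,"xyz":[0.8,0,0],"rot":[0,0,0]},{"hand":-1,"xyz":[0.8,0,0],"rot":[0,0,0]},{"hand":-1,"xyz":[0.8,0,0],"rot":[0,0,0]},{"hand":-1,"xyz":[0.8,0,0],"rot":[0,0,0]},{"hand":-1,"xyz":[0.6,0,0],"rot":[0,0,0]},{"hand":-1,"xyz":[0,0,0],"rot":[0,0,0]}]'; python3 -m inch '[{"hand":-1,"xyz":[0.3,0,0],"rot":[0,0,0]},{"hand":-1,"xyz":[0,0,0],"rot":[0,0,0]}]'
```

```text
time_s: 18.1
tool_pos: [566.1, 10.3, 143.8]
tcp_rot: [0.0, 0.711, 0.704, 0.0]
ft_force: [0.8, -0.2, -1.2]
gripper_width: 17.1
finger_force: 30.0
time_s: 18.9
tool_pos: [567.9, 283.1, 143.3]
tcp_rot: [-0.0, 0.709, 0.705, 0.001]
ft_force: [0.9, 0.1, -0.2]
gripper_width: 17.2
finger_force: 30.0
time_s: 19.1
tool_pos: [568.7, 295.1, 143.1]
tcp_rot: [-0.0, 0.71, 0.704, 0.0]
ft_force: [0.3, -0.3, -0.6]
gripper_width: 17.4
finger_force: 30.0
```

```bash
python3 -m inch '[{"hand":-1,"xyz":[0.28,-0.08,0],"rot":[0,0,0]},{"hand":-1,"xyz":[0,0,0.6],"rot":[0,0,0]},{"hand":-1,"xyz":[0,0,0.5],"rot":[0,0,0]},{"hand":-1,"xyz":[0,0,0.15],"rot":[0,0,0]},{"hand":-1,"xyz":[0,0,0.1],"rot":[0,0,0]},{"hand":-1,"xyz":[0,0,0],"rot":[0,0,0]},{"hand":-1,"xyz":[0,0,0],"rot":[0,0,0]}]'
```

```text
time_s: 19.8
tool_pos: [565.7, 308.3, 76.7]
tcp_rot: [0.0, 0.71, 0.704, 0.001]
ft_force: [-0.0, 0.0, -0.1]
gripper_width: 16.9
finger_force: 30.0
```

```bash
python3 -m inch '[{"hand":-1,"xyz":[0.02,-0.01,0.05],"rot":[0,0,0]},{"hand":-1,"xyz":[0,0,0.05],"rot":[0,0,0]},{"hand":-1,"xyz":[0,0,0.05],"rot":[0,0,0]},{"hand":-1,"xyz":[0,0,0.04],"rot":[0,0,0]},{"hand":-1,"xyz":[0,0,0.03],"rot":[0,0,0]},{"hand":-1,"xyz":[0,0,0],"rot":[0,0,0]},{"hand":-1,"xyz":[0,0,0],"rot":[0,0,0]}]'
```

```text
time_s: 20.5
tool_pos: [564.4, 309.1, 65.0]
tcp_rot: [0.0, 0.71, 0.704, 0.0]
ft_force: [-2.2, -0.9, 5.0]
gripper_width: 17.0
finger_force: 30.0
```

```bash
python3 -m inch '[{"hand":0,"xyz":[0,0,0],"rot":[0,0,0]},{"hand":0,"xyz":[0,0,0],"rot":[0,0,0]},{"hand":0,"xyz":[0,0,0],"rot":[0,0,0]},{"hand":0,"xyz":[0,0,-0.3],"rot":[0,0,0]},{"hand":0,"xyz":[0,0,-0.7],"rot":[0,0,0]},{"hand":1,"xyz":[0,0,-0.6],"rot":[0,0,0]},{"hand":1,"xyz":[-0.4,0,0],"rot":[0,0,0]},{"hand":1,"xyz":[-0.8,-0.05,0],"rot":[0,0,0]}]';  python3 -m inch '[{"hand":1,"xyz":[-0.8,-0.05,0],"rot":[0,0,0]},{"hand":1,"xyz":[-0.8,-0.05,0],"rot":[0,0,0]},{"hand":1,"xyz":[-0.6,-0.05,0],"rot":[0,0,0]},{"hand":1,"xyz":[-0.2,0,0],"rot":[0,0,0.9]},{"hand":1,"xyz":[0,0,0],"rot":[0,0,0.9]},{"hand":1,"xyz":[0,0,0],"rot":[0,0,0.9]},{"hand":1,"xyz":[0,0,0],"rot":[0,0,0.9]},{"hand":1,"xyz":[0,0,0],"rot":[0,0,0]}]'
python3 - <<'E'
from h import *
s=arm.get_state();f=arm.grab_frame("wrist");P=wpts(f,s);print(s["tool_pos"],s["tcp_rot"])
print("pot/lid",circ(P,(565,309),50,66,33),"knob",circ(P,(565,309),72,84,9))
print("jug",circ(P,(554,129),50,66,20))
q=s["tcp_rot"];R=Ro.from_quat([q[1],q[2],q[3],q[0]]).as_matrix();d=np.array([554,129,22.])-s["tool_pos"];print((R.T@d/50).round(3))
save(f,"w2.png",1)
E
```

```text
time_s: 21.3
tool_pos: [562.0, 250.8, 145.3]
tcp_rot: [0.001, 0.709, 0.705, 0.002]
ft_force: [-0.3, -0.2, -1.0]
gripper_width: 65.6
finger_force: 0.0
time_s: 22.1
tool_pos: [552.9, 129.1, 144.2]
tcp_rot: [0.0, 0.812, 0.584, -0.0]
ft_force: [0.1, 0.3, -0.6]
gripper_width: 91.9
finger_force: 0.0
[552.88987129 129.14787911 144.22187742] [ 2.07275396e-05  8.11896652e-01  5.83801186e-01 -3.31357819e-05]Traceback (most recent call last):
  File "<stdin>", line 3, in <module>
  File "h.py", line 21, in circ
    (x,y),r=cv2.minEnclosingCircle(Q[:,:2].astype(np.float32)); return len(Q),round(x,1),round(y,1),round(r,1),((Q.min(0)+Q.max(0))/2).round(1)
                                                                                                                 ~~~~~^^^
    return umr_minimum(a, axis, None, out, keepdims, initial, where)
ValueError: zero-size array to reduction operation minimum which has no identity
```

```bash
python3 -m inch '[{"hand":1,"xyz":[0,0.02,0.2],"rot":[0,0,0]},{"hand":1,"xyz":[0,0,0.7],"rot":[0,0,0]},{"hand":1,"xyz":[0,0,0.7],"rot":[0,0,0]},{"hand":1,"xyz":[0,0,0.6],"rot":[0,0,0]},{"hand":1,"xyz":[0,0,0.25],"rot":[0,0,0]},{"hand":1,"xyz":[0,0,0.05],"rot":[0,0,0]},{"hand":1,"xyz":[0,0,0],"rot":[0,0,0]},{"hand":1,"xyz":[0,0,0],"rot":[0,0,0]}]'
python3 - <<'E'
from h import *
f=arm.grab_frame("top");P=pts(f);save(f,"top3.png",3,(60,140,260,240))
print("lid",circ(P,(565,309),50,74,33),"knob",circ(P,(565,309),76,90,9));print("navy",circ(P,(564,419),60,76,28))
E
```

```text
time_s: 22.95
tool_pos: [554.9, 129.0, 20.8]
tcp_rot: [0.001, 0.812, 0.584, 0.001]
ft_force: [-0.7, -0.6, 0.6]
gripper_width: 92.0
finger_force: 0.0
lid (419, 566.1, 308.7, 33.0, array([566.8, 308.5,  64. ])) knob (39, 566.2, 308.3, 9.2, array([565.4, 308.4,  80.8]))
navy (132, 565.3, 419.2, 29.2, array([565.7, 417.7,  67.3]))
```

View pics/top3.png

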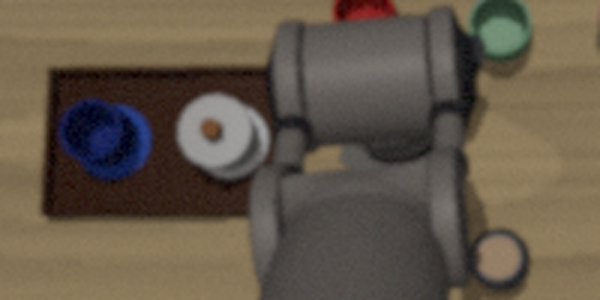

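The lid is seated at (215,133 px), centred to about 1 mm, with the knob top at 81 mm as expected. Now I'll grip the jug and carry it.

```bash
python3 -m inch '[{"hand":-1,"xyz":[0,0,0],"rot":[0,0,0]},{"hand":-1,"xyz":[0,0,0],"rot":[0,0,0]},{"hand":-1,"xyz":[0,0,0],"rot":[0,0,0]},{"hand":-1,"xyz":[0,0,0],"rot":[0,0,0]},{"hand":-1,"xyz":[0,0,0],"rot":[0,0,0]}]'; python3 -m inch '[{"hand":-1,"xyz":[0,0,-0.2],"rot":[0,0,0]},{"hand":-1,"xyz":[0,0,-0.6],"rot":[0,0,0]},{"hand":-1,"xyz":[0,0,-0.8],"rot":[0,0,0]},{"hand":-1,"xyz":[0,0,-0.5],"rot":[0,0,0]},{"hand":-1,"xyz":[-0.4,0.07,0],"rot":[0,0,0]},{"hand":-1,"xyz":[-0.8,0.15,0],"rot":[0,0,0]},{"hand":-1,"xyz":[-0.8,0.15,0],"rot":[0,0,0]},{"hand":-1,"xyz":[-0.8,0.15,0],"rot":[0,0,0]}]'
```

```text
time_s: 23.5
tool_pos: [553.8, 128.9, 19.4]
tcp_rot: [0.0, 0.812, 0.584, -0.0]
ft_force: [-0.3, 0.4, -0.4]
gripper_width: 56.4
finger_force: 0.0
time_s: 24.3
tool_pos: [533.5, -13.2, 124.9]
tcp_rot: [0.0, 0.811, 0.585, 0.0]
ft_force: [0.3, -0.2, -1.3]
gripper_width: 52.6
finger_force: 30.0
```

```bash
python3 -m inch '[{"hand":-1,"xyz":[-0.8,0.15,0],"rot":[0,0,0]},{"hand":-1,"xyz":[-0.8,0.15,0],"rot":[0,0,0]},{"hand":-1,"xyz":[-0.8,0.15,0],"rot":[0,0,0]},{"hand":-1,"xyz":[-0.8,0.15,0],"rot":[0,0,0]},{"hand":-1,"xyz":[-0.8,0.15,0],"rot":[0,0,0]},{"hand":-1,"xyz":[-0.8,0.15,0],"rot":[0,0,0]},{"hand":-1,"xyz":[-0.8,0.15,0],"rot":[0,0,0]},{"hand":-1,"xyz":[-0.8,0.15,0],"rot":[0,0,0]}]'; python3 -m inch '[{"hand":-1,"xyz":[-0.8,0.15,0],"rot":[0,0,0]},{"hand":-1,"xyz":[-0.5,0.1,0],"rot":[0,0,0]},{"hand":-1,"xyz":[0,0,0],"rot":[0,0,0]},{"hand":-1,"xyz":[0,0,0],"rot":[0,0,0]}]'
python3 - <<'E'
from h import *
s=arm.get_state();f=arm.grab_frame("top");P=pts(f);save(f,"top4.png")
print("jug",circ(P,s["tool_pos"],150,170,20)) if 0 else None
q=s["tcp_rot"];R=Ro.from_quat([q[1],q[2],q[3],q[0]]).as_matrix();d=np.array([473.6,-421.3,30.])-s["tool_pos"];print((R.T@d/50).round(3))
f=arm.grab_frame("wrist");W=wpts(f,s);Q=W[(W[...,2]>120)&(W[...,2]<190)]
im=f["image"];save(f,"w3.png",1)
m=(np.abs(im.astype(int)-im[0,0])).sum(-1)
E
```

```text
time_s: 25.1
tool_pos: [488.6, -336.1, 124.9]
tcp_rot: [-0.0, 0.812, 0.584, 0.0]
ft_force: [1.7, -1.2, -1.3]
gripper_width: 52.4
finger_force: 30.0
time_s: 25.5
tool_pos: [480.0, -400.1, 124.3]
tcp_rot: [-0.001, 0.812, 0.584, 0.0]
ft_force: [-0.2, 0.5, -2.3]
gripper_width: 52.2
finger_force: 30.0
[-0.445  0.016  1.885]
```

View pics/w3.png

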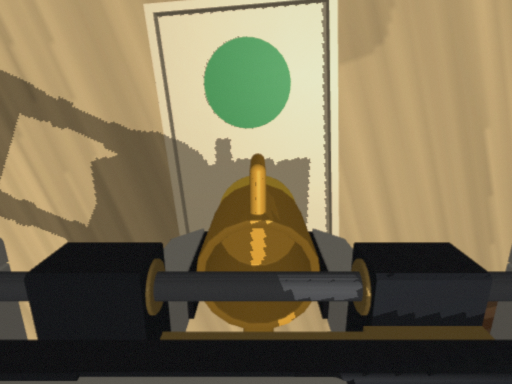

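The wrist view shows the jug held squarely, handle at (258,185), with the green disc at (247,83) ahead. Now lowering.

```bash
python3 -m inch '[{"hand":-1,"xyz":[-0.45,0.02,0],"rot":[0,0,0]},{"hand":-1,"xyz":[0,0,0.2],"rot":[0,0,0]},{"hand":-1,"xyz":[0,0,0.6],"rot":[0,0,0]},{"hand":-1,"xyz":[0,0,0.6],"rot":[0,0,0]},{"hand":-1,"xyz":[0,0,0.2],"rot":[0,0,0]},{"hand":-1,"xyz":[0,0,0.1],"rot":[0,0,0]},{"hand":-1,"xyz":[0,0,0.05],"rot":[0,0,0]},{"hand":-1,"xyz":[0,0,0],"rot":[0,0,0]}]'
```

```text
time_s: 26.4
tool_pos: [474.9, -422.1, 37.9]
tcp_rot: [0.001, 0.812, 0.584, 0.0]
ft_force: [-0.4, 0.2, -1.7]
gripper_width: 52.6
finger_force: 30.0
```

```bash
python3 -m inch '[{"hand":-1,"xyz":[0,-0.02,0.04],"rot":[0,0,0]},{"hand":-1,"xyz":[0,0,0.04],"rot":[0,0,0]},{"hand":-1,"xyz":[0,0,0.04],"rot":[0,0,0]},{"hand":-1,"xyz":[0,0,0.02],"rot":[0,0,0]},{"hand":-1,"xyz":[0,0,0.01],"rot":[0,0,0]},{"hand":-1,"xyz":[0,0,0],"rot":[0,0,0]}]'
```

```text
time_s: 27.0
tool_pos: [473.3, -421.6, 30.0]
tcp_rot: [0.0, 0.812, 0.584, -0.0]
ft_force: [-2.5, 1.5, 4.9]
gripper_width: 52.7
finger_force: 30.0
```

```bash
python3 -m inch '[{"hand":1,"xyz":[0,0,0],"rot":[0,0,0]},{"hand":1,"xyz":[0,0,0],"rot":[0,0,0]},{"hand":1,"xyz":[0,0,0],"rot":[0,0,0]},{"hand":1,"xyz":[0,0,-0.3],"rot":[0,0,0]},{"hand":1,"xyz":[0,0,-0.7],"rot":[0,0,0]},{"hand":1,"xyz":[0,0,-0.8],"rot":[0,0,0]},{"hand":1,"xyz":[0.3,0,-0.3],"rot":[0,0,0]},{"hand":1,"xyz":[0.8,0.05,0],"rot":[0,0,0]}]';  python3 -m inch '[{"hand":1,"xyz":[0.8,0.05,0],"rot":[0,0,0]},{"hand":1,"xyz":[0.8,0.05,0],"rot":[0,0,0]},{"hand":1,"xyz":[0.8,0.05,0],"rot":[0,0,0]},{"hand":1,"xyz":[0.8,0.05,0],"rot":[0,0,0]},{"hand":1,"xyz":[0.8,0.05,0],"rot":[0,0,0]},{"hand":1,"xyz":[0.8,0.05,0],"rot":[0,0,0]},{"hand":1,"xyz":[0.8,0.05,0],"rot":[0,0,0]},{"hand":1,"xyz":[0.5,0.05,0],"rot":[0,0,0]}]'
python3 - <<'E'
from h import *
f0=dict(np.load("top.npz"));P=pts(f0);Q=P[55:115,165:330].reshape(-1,3);Q=Q[(Q[:,2]>8)];print("rack minx",np.percentile(Q[:,0],1));B=Q[Q[:,2]>60];print("high minx",np.percentile(B[:,0],1))
s=arm.get_state();f=arm.grab_frame("wrist");W=wpts(f,s);
print("green",circ(W,(667,54),46,58,30))
q=s["tcp_rot"];R=Ro.from_quat([q[1],q[2],q[3],q[0]]).as_matrix();d=np.array([667,54,20.])-s["tool_pos"];print(s["tool_pos"],(R.T@d/50).round(3))
f=arm.grab_frame("top");P=pts(f);print("jug",circ(P,(473.6,-421.3),58,72,20))
Q=P.reshape(-1,3);Q=Q[(Q[:,2]>58)&(Q[:,2]<72)&(np.hypot(Q[:,0]-474,Q[:,1]+421)<55)]
from scipy.optimize import least_squares
print(least_squares(lambda c:np.hypot(Q[:,0]-c[0],Q[:,1]-c[1])-25,[474,-421],loss="soft_l1",f_scale=2).x.round(1))
E
```

```text
time_s: 27.8
tool_pos: [493.8, -373.0, 138.4]
tcp_rot: [0.004, 0.813, 0.583, 0.0]
ft_force: [0.7, 0.3, -0.1]
gripper_width: 91.9
finger_force: 0.0
time_s: 28.6
tool_pos: [609.4, -83.7, 134.8]
tcp_rot: [-0.0, 0.811, 0.585, 0.0]
ft_force: [-0.2, 0.2, 0.9]
gripper_width: 91.7
finger_force: 0.0
rack minx 790.8673443610293
high minx 833.0794918747664
green (691, 663.0, 44.0, 27.4, array([663. ,  38.7,  49.6]))
[609.38195903 -83.69659523 134.76183596] [2.975 0.225 2.297]
jug (127, 476.6, -422.6, 31.1, array([ 475.8, -423.1,   65.1]))
[ 475.6 -419.7]
```

```bash
python3 -m inch '[{"hand":1,"xyz":[0.6,0.05,0],"rot":[0,0,0]},{"hand":1,"xyz":[0.8,0.05,0],"rot":[0,0,0]},{"hand":1,"xyz":[0.8,0.05,0],"rot":[0,0,0]},{"hand":1,"xyz":[0.5,0.05,0],"rot":[0,0,0]},{"hand":1,"xyz":[0,0,0],"rot":[0,0,0]},{"hand":1,"xyz":[0,0,0],"rot":[0,0,0]}]'
python3 - <<'E'
from h import *
s=arm.get_state()
q=s["tcp_rot"];R=Ro.from_quat([q[1],q[2],q[3],q[0]]).as_matrix();d=np.array([667,54,20.])-s["tool_pos"];print(s["tool_pos"],(R.T@d/50).round(3))
E
```

```text
time_s: 29.3
tool_pos: [660.9, 37.2, 134.3]
tcp_rot: [0.0, 0.811, 0.584, -0.0]
ft_force: [-0.5, -0.1, -0.5]
gripper_width: 92.1
finger_force: 0.0
[660.85913528  37.15510467 134.25082728] [0.36  0.011 2.285]
```

```bash
python3 -m inch '[{"hand":1,"xyz":[0.36,0.01,0],"rot":[0,0,0]},{"hand":1,"xyz":[0,0,0.3],"rot":[0,0,0]},{"hand":1,"xyz":[0,0,0.7],"rot":[0,0,0]},{"hand":1,"xyz":[0,0,0.7],"rot":[0,0,0]},{"hand":1,"xyz":[0,0,0.4],"rot":[0,0,0]},{"hand":1,"xyz":[0,0,0.15],"rot":[0,0,0]},{"hand":1,"xyz":[0,0,0],"rot":[0,0,0]},{"hand":1,"xyz":[0,0,0],"rot":[0,0,0]}]'
```

```text
time_s: 30.1
tool_pos: [668.5, 54.1, 23.3]
tcp_rot: [0.001, 0.812, 0.584, 0.001]
ft_force: [-0.7, -0.3, -0.4]
gripper_width: 91.8
finger_force: 0.0
```

```bash
python3 -m inch '[{"hand":1,"xyz":[0,-0.02,0.05],"rot":[0,0,0]},{"hand":-1,"xyz":[0,0,0],"rot":[0,0,0]},{"hand":-1,"xyz":[0,0,0],"rot":[0,0,0]},{"hand":-1,"xyz":[0,0,0],"rot":[0,0,0]},{"hand":-1,"xyz":[0,0,0],"rot":[0,0,0]},{"hand":-1,"xyz":[0,0,0],"rot":[0,0,0]},{"hand":-1,"xyz":[0,0,0],"rot":[0,0,0]}]'; python3 -m inch '[{"hand":-1,"xyz":[0,0,-0.2],"rot":[0,0,0]},{"hand":-1,"xyz":[0,0,-0.6],"rot":[0,0,0]},{"hand":-1,"xyz":[0,0,-0.8],"rot":[0,0,0]},{"hand":-1,"xyz":[0,0,-0.5],"rot":[0,0,0]},{"hand":-1,"xyz":[-0.4,-0.04,0],"rot":[0,0,0]},{"hand":-1,"xyz":[-0.8,-0.08,0],"rot":[0,0,0]},{"hand":-1,"xyz":[-0.8,-0.08,0],"rot":[0,0,0]},{"hand":-1,"xyz":[-0.8,-0.08,0],"rot":[0,0,0]}]';  python3 -m inch '[{"hand":-1,"xyz":[-0.8,-0.08,0],"rot":[0,0,0]},{"hand":-1,"xyz":[-0.8,-0.08,0],"rot":[0,0,0]},{"hand":-1,"xyz":[-0.8,-0.08,0],"rot":[0,0,0]},{"hand":-1,"xyz":[-0.8,-0.08,0],"rot":[0,0,0]},{"hand":-1,"xyz":[-0.8,-0.08,0],"rot":[0,0,0]},{"hand":-1,"xyz":[-0.6,-0.08,0],"rot":[0,0,0]},{"hand":-1,"xyz":[0,0,0],"rot":[0,0,0]},{"hand":-1,"xyz":[0,0,0],"rot":[0,0,0]}]'
python3 - <<'E'
from h import *
s=arm.get_state()
q=s["tcp_rot"];R=Ro.from_quat([q[1],q[2],q[3],q[0]]).as_matrix();d=np.array([500.3,-314.8,29.])-s["tool_pos"];print(s["tool_pos"],(R.T@d/50).round(3))
E
```

```text
time_s: 30.8
tool_pos: [666.6, 54.8, 19.5]
tcp_rot: [0.0, 0.812, 0.584, -0.0]
ft_force: [-0.6, 1.0, 1.1]
gripper_width: 58.4
finger_force: 30.0
time_s: 31.6
tool_pos: [608.1, -74.6, 124.9]
tcp_rot: [0.0, 0.811, 0.584, 0.0]
ft_force: [0.2, -0.2, -1.2]
gripper_width: 58.4
finger_force: 30.0
time_s: 32.4
tool_pos: [512.8, -284.5, 124.7]
tcp_rot: [0.0, 0.812, 0.583, 0.0]
ft_force: [-0.7, 0.1, -1.3]
gripper_width: 58.6
finger_force: 30.0
[ 512.76638806 -284.46475109  124.73972707] [-0.655 -0.043  1.915]
```

```bash
python3 -m inch '[{"hand":-1,"xyz":[-0.4,-0.03,0],"rot":[0,0,0]},{"hand":-1,"xyz":[-0.25,-0.03,0.2],"rot":[0,0,0]},{"hand":-1,"xyz":[0,0,0.6],"rot":[0,0,0]},{"hand":-1,"xyz":[0,0,0.6],"rot":[0,0,0]},{"hand":-1,"xyz":[0,0,0.2],"rot":[0,0,0]},{"hand":-1,"xyz":[0,0,0.1],"rot":[0,0,0]},{"hand":-1,"xyz":[0,0,0.05],"rot":[0,0,0]},{"hand":-1,"xyz":[0,0,0],"rot":[0,0,0]}]'
```

```text
time_s: 33.2
tool_pos: [500.5, -314.1, 37.7]
tcp_rot: [0.001, 0.812, 0.584, 0.0]
ft_force: [-0.9, 0.5, -2.1]
gripper_width: 58.3
finger_force: 30.0
```

```bash
python3 -m inch '[{"hand":-1,"xyz":[0,0,0.05],"rot":[0,0,0]},{"hand":-1,"xyz":[0,0,0.05],"rot":[0,0,0]},{"hand":-1,"xyz":[0,0,0.05],"rot":[0,0,0]},{"hand":-1,"xyz":[0,0,0.02],"rot":[0,0,0]},{"hand":-1,"xyz":[0,0,0.01],"rot":[0,0,0]},{"hand":-1,"xyz":[0,0,0],"rot":[0,0,0]}]'
```

```text
time_s: 33.8
tool_pos: [499.8, -313.9, 27.9]
tcp_rot: [-0.0, 0.812, 0.584, -0.0]
ft_force: [0.4, -0.6, -1.9]
gripper_width: 58.1
finger_force: 30.0
```

```bash
python3 -m inch '[{"hand":-1,"xyz":[0,0,0.02],"rot":[0,0,0]},{"hand":-1,"xyz":[0,0,0],"rot":[0,0,0]},{"hand":-1,"xyz":[0,0,0],"rot":[0,0,0]}]'
```

```text
time_s: 34.1
tool_pos: [500.0, -314.0, 27.4]
tcp_rot: [0.0, 0.812, 0.584, 0.0]
ft_force: [-0.5, 1.2, 4.3]
gripper_width: 58.3
finger_force: 30.0
```

```bash
python3 -m inch '[{"hand":1,"xyz":[0,0,0],"rot":[0,0,0]},{"hand":1,"xyz":[0,0,0],"rot":[0,0,0]},{"hand":1,"xyz":[0,0,0],"rot":[0,0,0]},{"hand":1,"xyz":[0,0,-0.3],"rot":[0,0,0]},{"hand":1,"xyz":[0,0,-0.7],"rot":[0,0,0]},{"hand":1,"xyz":[0,0,-0.8],"rot":[0,0,0]},{"hand":1,"xyz":[0,0,-0.8],"rot":[0,0,0]},{"hand":1,"xyz":[0,0,-0.8],"rot":[0,0,0]}]';  python3 -m inch '[{"hand":1,"xyz":[0.6,0,0],"rot":[0,0,0]},{"hand":1,"xyz":[0.8,0,0],"rot":[0,0,0]},{"hand":1,"xyz":[0.8,0,0],"rot":[0,0,0]},{"hand":1,"xyz":[0.8,0,0],"rot":[0,0,0]},{"hand":1,"xyz":[0.8,0,0],"rot":[0,0,0]},{"hand":1,"xyz":[0.5,0,0],"rot":[0,0,0]},{"hand":1,"xyz":[0,0,0],"rot":[0,0,0]},{"hand":1,"xyz":[0,0,0],"rot":[0,0,0]}]'
python3 - <<'E'
from h import *
f=arm.grab_frame("top");P=pts(f);save(f,"top5.png")
for n,c,a,b,R in (("lid",(565,309),50,74,33),("navy",(564,419),60,76,28),("green",(500,-315),52,68,30),("jug",(474,-421),58,72,20),("pink",(675,-67),52,70,28),("grey",(451,54),36,70,28)):
    try: print(n,circ(P,c,a,b,R))
    except Exception as e: print(n,"hidden")
E
```

```text
time_s: 34.9
tool_pos: [499.7, -313.7, 198.4]
tcp_rot: [0.0, 0.812, 0.584, -0.0]
ft_force: [0.5, 0.6, -0.7]
gripper_width: 91.9
finger_force: 0.0
time_s: 35.7
tool_pos: [568.1, -109.8, 196.7]
tcp_rot: [0.0, 0.811, 0.585, -0.0]
ft_force: [-0.2, -0.9, 0.0]
gripper_width: 91.6
finger_force: 0.0
lid (417, 566.8, 308.0, 33.6, array([566.5, 308.6,  64.3]))
navy (134, 565.7, 418.4, 28.8, array([565.6, 418.4,  66.8]))
green (128, 503.0, -314.5, 30.9, array([ 502.2, -314.5,   59.4]))
jug (131, 476.0, -422.6, 31.0, array([ 475.6, -422. ,   65. ]))
pink (48, 676.3, -59.9, 27.0, array([676.3, -51.5,  59.5]))
grey (335, 451.0, 54.2, 27.8, array([451. ,  54.5,  53.8]))
```

View pics/top5.png

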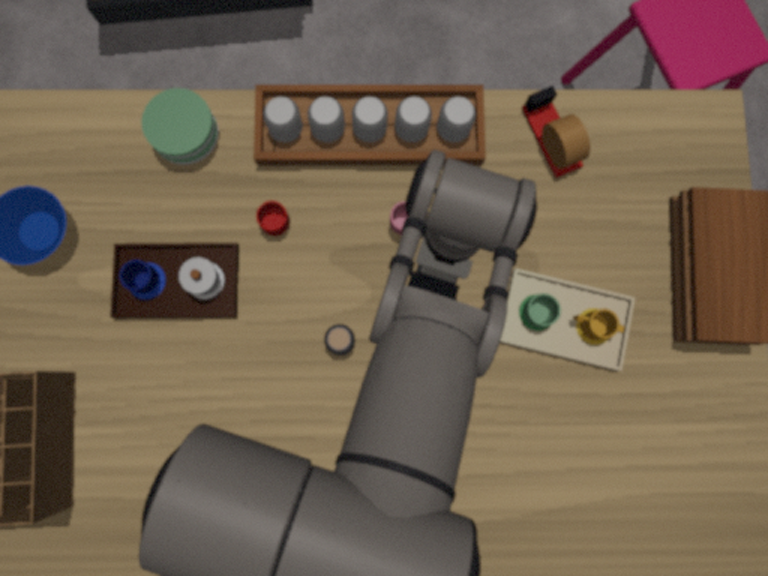

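Everything is in place: navy (143,280), pot with lid (201,278), green cup (540,311) and jug (600,326), each within about 3 mm of its disc. The grey cup at (339,339) hasn't moved. The pink cup at (402,218) is partly hidden but untouched. The arm is clear, so I'm handing in.

```bash
python3 -c "
from station import arm
print(arm.sign_off())"
```

```text
the job is handed in; nothing more can be done
None
```

The job is handed in at about 36 s of robot time: both sets stand on their discs within about 3 mm by the top camera, the lid is seated on the pot, and the pink and grey cups were left alone (the pink one was partly hidden in the last picture); no verdict was returned.

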